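Gauge the small bung and latch it in

ROBOT

A 6-joint arm with a two-finger parallel gripper is mounted at the origin on a cart in front of the work surface, level with it; the furniture and walls round the work are solid. World frame = base frame: x ahead of the robot, y to its left, z up, the work surface at z = 0. Lengths are in mm, angles in rad, forces in N, time in s.
With the tool pointing down it reaches from about 325 to 900 mm from the base axis. Payload 3.5 kg.
Tool frame: the origin (TCP) lies on the centre line of the jaws, within the pads' length; the fingertips stand 22 mm ahead of it and the grasp point (between the pads) lies 3 mm ahead of it (ctrl.nose_length is the distance from the TCP to the fingertips, in mm); z points along the fingers, y is the line along which they close (so a half turn about z gives the same grasp; the last joint's range is limited). The gripper opens to 85 mm and grips with 20 to 120 N. Pads are 22 mm wide; open, the fingers measure 114 mm over their backs; the gripper's body (76 mm by 85 mm) begins 54 mm behind the grasp point. The pads swing forward as they close: fully open they stand 13 mm farther back than shut.
Start: joints at [1.213, 0.276, -0.026, 1.268, 0, 1.467], TCP at [157.539, 604.817, 253.313] pointing down, gripper open.
Joint ranges: [-3.12, 3.12], [-0.85, 1.88], [-1.08, 1.24], [-1.95, 2.15], [-1.57, 1.53], [-3.14, 3.14]. Speed limits (rad/s): [2.57, 2.57, 3.14, 3.14, 3.14, 3.14].

INTERFACE

Orientations are given as a unit quaternion [w, x, y, z].
In Python, from rig import ctrl gives the robot as it stands. The module is installed in compiled form; this text tells all that it offers.
- The arm moves only by the tool arm_command, never from a script. Its argument "increments" is a list of rows, each an object of numbers: "grip": the opening, from 0 (shut) to 1 (fully open); "tx", "ty", "tz": the shift along the world's x, y, z in cm; "ax", "ay", "az": the turn, a rotation vector about the world's x, y, z in degrees. In form: [{"grip": .., "tx": .., "ty": .., "tz": .., "ax": .., "ay": .., "az": ..}, ...]. A call has 1 to 5 rows; each row is the pose to reach, as a shift and turn from the pose commanded when the call began; what a row does not reach only later rows make up. A row lasts 1/12 s, in which the tool goes at most 41.7 mm and 7.16 degrees, less where a joint would pass 70% of its speed; a pose out of reach is approached as far as the arm can. A call with a gripper value outside its range is refused whole. The fingers move at their own pace and stop on an object; the grip force is fixed at half the most. Time passes only in rows, so rows that repeat a pose let the fingers close. It gives the time, the measured TCP pose, the force, the opening and the grip force at its end, in the units of the state.
- ctrl.get_obs(): the state, without advancing time (a new reading comes with each control period).
- ctrl.grab_frame(name): name is "scene" or "top"; returns a dict with "image" (480x640x3 uint8, red, green, blue), "range_z" (480x640 float32, mm along the optical axis (not along the pixel's ray), 0 where there is no reading), "fx", "fy", "cx", "cy" (pixels), "origin" and "rotation" of the camera in the world. Camera axes: x right, y down, z forward; pixel columns grow to the right and rows downward; lengths in mm; the calibration is good to about 2 mm. A picture is of the moment at which its call begins.
- ctrl.hand_in(): hands the job in; it is judged then, once.
The state is a dict: "time": time; "q": joint angles; "qd": joint speeds; "joint_torque": joint torques, N m; "eef_pos": TCP position; "ee_rot": TCP orientation; "ft_force": force on the tool from outside, world axes, zero at the start; "ft_torque": the same for the moment, N m; "opening": finger opening in mm; "grasp_force": force on a finger pad.
Only numpy, scipy, OpenCV 4.12 (cv2) and the standard library are available. Lean on these libraries where they do the work, as an engineer would, in place of code of your own. Each camera call takes 0.05 s, during which the arm holds its last target. There are 200 camera calls.

TASK

Gauge the smallest of the three loose bungs: stand it upright in the open near end of the lane of the bung gauge, push it along the lane floor through the wider (go) gap and press it against the narrower (no-go) gap, which must stop it. Then swing the gauge's quarter-turn latch across the lane behind the bung until it drops into its locked detent, and let go; if the latch is in the way at the start, swing it open first. Leave the two wide bungs, the oil can and the mug standing where they are.

Things in the scene. Friction and masses are not known exactly. Their poses are not given: they have to be found in the camera images.
- gauge: Bung gauge: fixed oak board with steel and brass fittings. Origin at bench level on the lane's centre line; +x runs along the lane away from its open near end, +y to its left, z up. Board x -105 to 100, y -47 to 37 mm (ear under the latch to y 82); lane floor z 12 mm, side rails' tops z 22 mm. Brass keeper for the locked bar: x 7 to 35, y -39 to -27, tops z 33 to 45 mm.
- lane_mouth (a point): Point on the lane floor (12 mm over the bench) on the centre line of the lane's near part, at x -82 mm in the gauge's frame, where the bung is stood. Rails are 56 mm apart there, from x -105 mm on, and narrow towards the go gap.
- go_gap (a point): Point on the lane floor in the middle of the go gap: 42 mm wide between low steel cheeks (top z 22 mm), x -50 to -30 mm in the gauge's frame. Behind it lies a pocket 56 mm wide up to the no-go gap at x 60 mm.
- nogo: The two tall steel cheeks of the no-go gap, part of the gauge (same origin and axes as the gauge): x 60 to 84 mm, gap 32 mm wide (y -16 to +16), tops z 44 mm. The small bung comes to rest against their front edges with its centre at x 50 mm in the gauge's frame.
- latch (a joint): Angle of the quarter-turn latch about its upright pivot, rad. 0: bar parallel to the lane, pointing to the gauge's -x, lane clear. Grows anticlockwise from above; 1.57: bar across the lane, pointing to the gauge's -y, just behind a bung that stands against the no-go gap. From about 0.2 on it blocks the lane. Stays where left, turns with about 1 N at the knob; stops at -0.05 and 1.60.
- latch_drop (a joint): How far the latch has dropped, m: 0 while it rides on its cam ring, about 0.006 when its spring has dropped it into the locked detent. It snaps in by itself once turned past about latch = 1.35, then rests anywhere from 1.50 to 1.60 and cannot be turned back without lifting it.
- latch_knob (a point): Middle of the upright turned knob (14 to 18 mm diameter) on the end of the latch bar, 85 mm from the pivot axis, to be pushed along its arc. While the latch rides up, this is 62 mm over the bench, the knob reaches from z 45 to 79 mm and the bar under it (12 mm wide, round and 22 mm wide below the knob) from z 35 to 45 mm; all 6 mm lower when locked.
- latch_pivot (a point): Point on the latch's upright pivot axis, 62 mm over the bench, at x 21, y +50 mm in the gauge's frame; the hub round it is 52 mm in diameter, top z 51 mm.
- bung_s_mid (a point): Centre, half-way up, of the small tapered wooden bung: 38 mm diameter, 30 mm tall, about 30 g, standing upright on the bench (centre z 15 mm; 27 mm when on the lane floor). z axis up.
- bung_w0_mid (a point): Centre, half-way up, of a wide tapered bung, 50 mm diameter, 34 mm tall: a bystander.
- bung_w1_mid (a point): Centre, half-way up, of the other wide tapered bung, 50 mm diameter, 36 mm tall: a bystander.
- can_mid (a point): Point 40 mm over the bench on the axis of the standing oil can, 69 x 91 mm, 166 mm tall: a bystander.
- cup_mid (a point): Point 40 mm over the bench in the white mug, 82 x 113 mm with its handle, 80 mm tall: a bystander.
Mind the look-alikes: they are no part of the job. What is shaped like the part that bears bung_s_mid but orange or purple is not meant.

How it is judged (in metres and radians):
On the way, in this order (a step that is already met when the one before it is completed fails the run):
1. the small bung stands upright on the lane floor before the go gap (x of bung_s_mid in the frame of gauge between -0.112 and -0.056 m and y of bung_s_mid in the frame of gauge between -0.015 and 0.015 m and height (world z) of bung_s_mid below 0.031 m and angle between bung_s_mid's own z axis and vertical below 0.2 rad), for 0.1 s.
2. it goes through the go gap, standing on the lane floor (x of bung_s_mid in the frame of gauge between -0.05 and -0.025 m and y of bung_s_mid in the frame of gauge between -0.008 and 0.008 m and height (world z) of bung_s_mid below 0.033 m and angle between bung_s_mid's own z axis and vertical below 0.3 rad), for 0.05 s.
3. it is pressed against the no-go gap and stopped by it (x of bung_s_mid in the frame of gauge between 0.043 and 0.058 m and height (world z) of bung_s_mid below 0.033 m and contact force between nogo and anything else above 1 N), for 0.02 s.
4. the latch is turned across the lane and has dropped into its detent (value of joint latch above 1.45 rad and value of joint latch_drop above 0.0045 m), for 0.2 s.
At the end, for the whole second after the job is handed in: The latch stands across the lane (turned past 1.45 rad) and has dropped at least 4.5 mm into its detent; the small bung stands upright (within 0.2 rad) on the lane floor between latch and no-go gap, its centre 38 to 58 mm along the gauge's x and within 12 mm of the lane's centre line (all of step 4 and x of bung_s_mid in the frame of gauge between 0.038 and 0.058 m and y of bung_s_mid in the frame of gauge between -0.012 and 0.012 m and height (world z) of bung_s_mid below 0.033 m and angle between bung_s_mid's own z axis and vertical below 0.2 rad); the robot touches nothing.
It fails at once if a wide bung, the oil can or the mug is moved more than 25 mm (distance of any of bung_w0_mid, bung_w1_mid, can_mid, cup_mid from where it was at the start of the episode above 0.025 m).
It also fails if it takes over 67 s, if anything falls off the work surface, if the arm or the gripper's body presses on something with over 40 N, if the wrist force passes 120 N, or if a joint passes its speed limit or range.

## Working session

There is one attempt and no reset: what is moved stays moved. The work goes in short steps, Python scripts to look and compute and a tool call to move; the robot and the scene stay as the last step left them, time stands still between calls to the robot, and variables do not carry over. Pictures are saved under pics/ and viewed, at most 10 in all, crops included, and the job is handed in when it is done.

Besides the shell and the picture viewer there is one more tool, called after "Call:" as a command line: name --argument value ..., lists and objects as JSON in quotes. arm_command: Moves the arm, as the interface text tells. Its arguments: {"type":"object","properties":{"increments":{"type":"array"}},"required":["increments"]}

```bash
mkdir -p pics; cat > h.py <<'E'
import numpy as np, cv2
from rig import ctrl
def grab(n):
    f=ctrl.grab_frame(n); return f
def pts(f):
    z=f["range_z"].astype(float); v,u=np.mgrid[:480,:640]
    c=np.stack([(u-f["cx"])/f["fx"]*z,(v-f["cy"])/f["fy"]*z,z],-1)
    w=c@np.array(f["rotation"]).T+np.array(f["origin"]); w[z==0]=np.nan
    return w
def ray(f,u,v,h):
    d=np.array(f["rotation"])@np.array([(u-f["cx"])/f["fx"],(v-f["cy"])/f["fy"],1]); o=np.array(f["origin"])
    return o+d*(h-o[2])/d[2]
E
python3 - <<'E'
from h import *
for n in ("top","scene"):
    f=grab(n); cv2.imwrite(f"pics/{n}0.png",f["image"][:,:,::-1]); print(n,f["origin"],f["rotation"],f["fx"])
    np.savez(f"{n}0.npz",**f)
o=ctrl.get_obs(); print(o)
E
```

```text
top [370.01872512 275.41104261 952.98620319] [-0.03814408  0.70746656 -0.70407241  0.04814703] 524.0666626871562
scene [  76.0749541  -380.44267802  900.96140281] [-0.34903304  0.89665885 -0.25631669  0.0920902 ] 529.0623754433751
{'time': 0.1, 'q': array([ 1.21260336e+00,  2.77107090e-01, -2.77540902e-02,  1.26801437e+00,
       -3.34611009e-05,  1.46737958e+00]), 'qd': array([ 0.00094218, -0.00246191,  0.00307994,  0.00098682, -0.00059347,
        0.00053471]), 'joint_torque': array([ 5.73008947e-04, -4.46706569e+01,  2.96128964e+01,  8.44890688e-03,
       -1.26291516e-04, -2.00288511e-06]), 'eef_pos': array([157.30996958, 604.18535679, 252.23546121]), 'ee_rot': array([-2.21535810e-04,  1.27043770e-01,  9.91896567e-01, -1.01587108e-03]), 'ft_force': array([ 0.24659994, -0.05763316,  0.14804532]), 'ft_torque': array([ 0.0200675 , -0.02658291, -0.00419792]), 'grasp_force': 0.0, 'opening': 85.85121005111337}
```

View pics/top0.png

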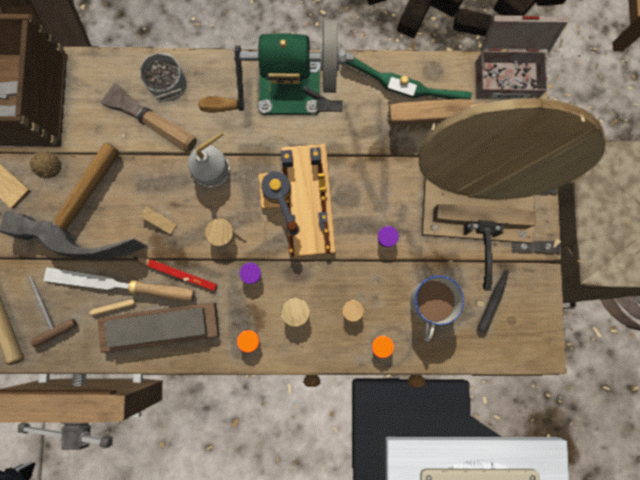

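View pics/scene0.png

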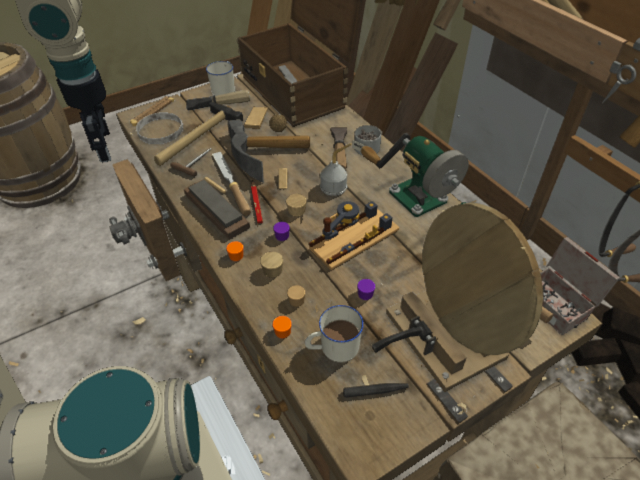

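The top view shows the small bung at (353,311), the wide bungs at (295,312) and (219,232), and the mug at (437,302). The oil can is at (208,165). The gauge is around (308,200) with its open end at the bottom, and the latch pivot is at (276,185) with its bar slanting towards the lane. Next I'll zoom in and measure.

```bash
cat > h.py <<'E'
import numpy as np, cv2
from scipy.spatial.transform import Rotation as R
from rig import ctrl
def rot(f):
    w,x,y,z=f["rotation"]; return R.from_quat([x,y,z,w]).as_matrix()
def pts(f):
    z=f["range_z"].astype(float); v,u=np.mgrid[:480,:640]
    c=np.stack([(u-f["cx"])/f["fx"]*z,(v-f["cy"])/f["fy"]*z,z],-1)
    w=c@rot(f).T+np.array(f["origin"]); w[z==0]=np.nan
    return w
def ray(f,u,v,h):
    d=rot(f)@np.array([(u-f["cx"])/f["fx"],(v-f["cy"])/f["fy"],1]); o=np.array(f["origin"])
    return o+d*(h-o[2])/d[2]
def crop(f,u0,v0,u1,v1,k,name):
    cv2.imwrite(name,cv2.resize(f["image"][v0:v1,u0:u1,::-1],None,fx=k,fy=k,interpolation=cv2.INTER_CUBIC))
E
python3 - <<'E'
from h import *
f=dict(np.load("top0.npz")); w=pts(f); np.set_printoptions(precision=1,suppress=True)
crop(f,240,130,380,340,2.8*1.0,"pics/c1.png")
print("bench",w[300,330],w[330,420], "cols",f["image"][311,353],f["image"][312,295])
hsv=cv2.cvtColor(f["image"],cv2.COLOR_RGB2HSV); print(hsv[311,353],hsv[300,330],hsv[240,314])
z=w[...,2]
# bungs by height
for (u,v,h) in ((353,311,30),(295,312,35),(219,232,35)):
    m=np.zeros((480,640),np.uint8); m[v-25:v+25,u-25:u+25]=1
    m&=(np.nan_to_num(z)>h-6).astype(np.uint8)
    n,l,s,c=cv2.connectedComponentsWithStats(m); k=l[v,u]; mm=l==k
    print((u,v),s[k],c[k],np.nanmedian(z[mm]),ray(f,*c[k],np.nanmedian(z[mm])))
# gauge : orange wood mask, z>8
m=((np.nan_to_num(z)>8)&(np.nan_to_num(z)<90)).astype(np.uint8); m[:135]=0;m[265:]=0;m[:,:250]=0;m[:,350:]=0
n,l,s,c=cv2.connectedComponentsWithStats(m);print(s[1:][s[1:,4]>30])
cv2.imwrite("z.png",0*m)
for v in range(140,262,6): print(v,[int(x) if x==x else -1 for x in z[v,256:344:4]])
E
```

```text
bench [395.1 260.2  -1.5] [341.9  97.8   0.4] cols [210 174 117] [208 181 132]
[ 18 113 210] [ 15  95 137] [ 18 124 222]
(353, 311) [343 300  21  22 359] [353.  310.3] 29.584842905705955 [376.4 220.4  29.6]
(295, 312) [282 298  28  29 637] [295.3 311.9] 35.336576180224824 [373.2 321.   35.3]
(219, 232) [205 219  29  27 602] [218.9 231.9] 33.46521712232868 [513.3 457.8  33.5]
[[ 259  144   77  113 5842]]
140 [0, 0, 0, -2, 0, -1, 0, -2, 0, 0, -2, 1, -1, -2, -3, -4, 0, 0, -1, -2, -2, -1]
146 [1, -2, -1, -6, 0, 0, -1, 2, 0, 0, 9, 9, 12, 12, 8, 16, 13, 14, 0, 0, 1, -1]
152 [-1, 0, -2, 0, 0, -1, -2, 43, 39, 33, 11, 7, 10, 13, 43, 41, 43, 13, -2, -1, -1, 0]
158 [1, -1, -2, -2, 0, 0, -1, 42, 44, 42, 6, 9, 13, 9, 43, 43, 45, 13, 1, -1, -1, -2]
164 [-1, -2, -3, 0, -3, -2, 2, 34, 30, 27, 16, 11, 11, 11, 19, 15, 19, 11, -2, -1, -2, 2]
170 [2, 0, 0, 1, -2, -2, 0, 22, 9, 11, 10, 10, 13, 13, 12, 12, 21, 11, -1, 0, 0, 0]
176 [-2, 14, 11, 44, 42, 44, 41, 44, 9, 12, 11, 11, 11, 14, 11, 15, 43, 43, 10, -2, -1, 0]
182 [0, 11, 41, 44, 51, 47, 51, 41, 40, 10, 14, 10, -1, 14, 14, 9, 27, 29, 11, 0, 0, 1]
18
[... 437 characters left out ...]
 [0, -1, 1, -2, 0, 0, 0, 0, 44, 43, 13, 13, 10, 11, 12, -1, 22, 22, 10, 7, 0, -2]
224 [0, 0, 0, 3, 1, -2, -2, 0, 77, 78, 78, 12, 9, 12, 12, 12, 20, 21, 10, 10, -4, 1]
230 [-2, 0, -3, -1, 0, -5, 0, 0, 45, 72, 53, 13, 11, 12, 11, 8, 10, 22, 20, 7, 0, -1]
236 [-2, -1, 0, 0, 0, -1, 2, 1, 21, 19, 13, 10, 11, 10, 10, 11, 9, 18, 23, 12, -2, 0]
242 [-2, 0, -2, 0, 0, 2, 1, 0, 1, 22, 13, 13, 12, 12, 14, 12, 10, 13, 21, 12, -1, 0]
248 [-3, -2, 0, 0, -1, -3, -6, 0, 0, 21, 11, 12, 8, 9, 14, 11, 9, 15, 18, 12, 0, 0]
254 [-1, 0, 0, 0, 0, 0, 0, -1, 0, 22, 9, 11, 11, 13, 9, 7, 3, -1, 0, 0, -1, 0]
260 [-17, -15, -16, -18, -17, -15, -17, -18, -16, -14, -15, -15, -12, -14, -15, -13, -12, -13, -15, -12, -10, -7]
```

View pics/c1.png

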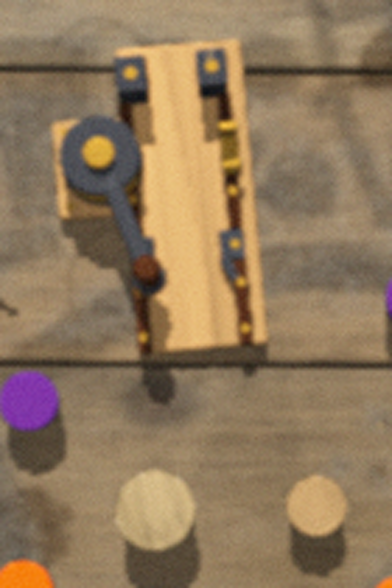

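```bash
cat > g.py <<'E'
from h import *
np.set_printoptions(precision=2,suppress=True)
f=dict(np.load("top0.npz")); w=pts(f); z=np.nan_to_num(w[...,2]); z=cv2.medianBlur(z.astype(np.float32),3)
m=((z>6)&(z<90)).astype(np.uint8); m[:135]=0;m[258:]=0;m[:,:255]=0;m[:,350:]=0
def line(P):
    vx,vy,x,y=cv2.fitLine(np.float32(P),cv2.DIST_HUBER,0,.01,.01).ravel(); return np.array([vx,vy]),np.array([x,y])
right=[ray(f,np.nonzero(m[v])[0].max()+.5,v,10)[:2] for v in range(152,248)]
dr,pr=line(right); dr=dr*np.sign(dr[0]); yaw=np.arctan2(dr[1],dr[0])
far=[ray(f,u,np.nonzero(m[:,u])[0].min()-.5,12)[:2] for u in range(290,320)]
df,pf=line(far)
near=[ray(f,u,np.nonzero(m[:,u])[0].max()+.5,6)[:2] for u in range(296,330)]
dn,pn=line(near)
print("yaw",yaw,"far perp",np.arctan2(df[1],df[0])+np.pi/2,np.arctan2(dn[1],dn[0])+np.pi/2)
ex=np.array([np.cos(yaw),np.sin(yaw)]);ey=np.array([-ex[1],ex[0]])
print("len",(pf-pn)@ex)
O=ex*((pf@ex-100+pn@ex+105)/2)+ey*(pr@ey+47)
print("O",O)
def loc(p): return np.array([(p[:2]-O)@ex,(p[:2]-O)@ey])
# checks: centroids at heights
def blob(lo,hi,u0,u1,v0,v1,h,lab):
    q=((z>lo)&(z<hi)); mm=np.zeros_like(q); mm[v0:v1,u0:u1]=q[v0:v1,u0:u1]; v,u=np.nonzero(mm)
    p=ray(f,u.mean(),v.mean(),h); print(lab,p,loc(p),len(u)); return loc(p)
blob(36,50,280,296,144,162,44,"cheekL exp(72,>16)"); blob(36,50,308,326,144,162,44,"cheekR")
blob(48,56,262,290,170,200,51,"hub? cap (21,50)")
k=blob(65,90,280,305,215,240,77,"knob"); print("latch",np.arctan2(k[0]-21,k[1]-50), "ang",np.arctan2(-(k[1]-50),-(k[0]-21)),np.hypot(k[0]-21,k[1]-50))
for c in((-82,0),(-40,0),(50,0),(21,50)): print(c,O+c[0]*ex+c[1]*ey)
E
python3 g.py
```

```text
yaw 0.096746154 far perp 0.09669399 0.08858526
len 203.76474
O [580.4  306.79]
cheekL exp(72,>16) [650.21 339.45  44.  ] [72.65 25.76] 133
cheekR [653.83 287.71  44.  ] [ 71.25 -26.09] 153
hub? cap (21,50) [596.24 358.    51.  ] [20.72 49.43] 82
knob [517.98 325.5   77.  ] [-60.32  24.65] 84
latch -1.872965847445715 ang 0.30216952065081826 85.17703184956395
(-82, 0) [498.78 298.87]
(-40, 0) [540.58 302.93]
(50, 0) [630.16 311.62]
(21, 50) [596.47 358.59]
```

Call:
arm_command --increments '[{"grip":0,"tx":3,"ty":-2.6,"az":5},{"grip":0,"tx":6,"ty":-5.2,"az":10},{"grip":0,"tx":9,"ty":-7.8,"az":15},{"grip":0,"tx":12,"ty":-10.4,"az":20},{"grip":0,"tx":15,"ty":-13,"az":20}]'

```text
validation failed for argument at $.in...
```

```bash
python3 -c "
from rig import ctrl
print(ctrl.nose_length); print(ctrl.get_obs())"
```

```text
22.0
{'time': 0.1, 'q': array([ 1.21260336e+00,  2.77107090e-01, -2.77540902e-02,  1.26801437e+00,
       -3.34611009e-05,  1.46737958e+00]), 'qd': array([ 0.00094218, -0.00246191,  0.00307994,  0.00098682, -0.00059347,
        0.00053471]), 'joint_torque': array([ 5.73008947e-04, -4.46706569e+01,  2.96128964e+01,  8.44890688e-03,
       -1.26291516e-04, -2.00288511e-06]), 'eef_pos': array([157.30996958, 604.18535679, 252.23546121]), 'ee_rot': array([-2.21535810e-04,  1.27043770e-01,  9.91896567e-01, -1.01587108e-03]), 'ft_force': array([ 0.24659994, -0.05763316,  0.14804532]), 'ft_torque': array([ 0.0200675 , -0.02658291, -0.00419792]), 'grasp_force': 0.0, 'opening': 85.85121005111337}
```

Call:
arm_command --increments '[{"grip":0,"tx":3,"ty":-2.6,"tz":0,"ax":0,"ay":0,"az":5},{"grip":0,"tx":6,"ty":-5.2,"tz":0,"ax":0,"ay":0,"az":10},{"grip":0,"tx":9,"ty":-7.8,"tz":0,"ax":0,"ay":0,"az":15},{"grip":0,"tx":12,"ty":-10.4,"tz":0,"ax":0,"ay":0,"az":20},{"grip":0,"tx":15,"ty":-13,"tz":0,"ax":0,"ay":0,"az":20}]'

```text
time: 0.52
eef_pos: [308.3, 473.3, 252.8]
ee_rot: [-0.0, -0.049, 0.999, -0.0]
ft_force: [0.5, 0.5, -0.2]
opening: 25.9
grasp_force: 0.0
```

Call:
arm_command --increments '[{"grip":0,"tx":3,"ty":-2.5,"tz":0,"ax":0,"ay":0,"az":0},{"grip":0,"tx":6,"ty":-5.0,"tz":0,"ax":0,"ay":0,"az":0},{"grip":0,"tx":9,"ty":-7.5,"tz":0,"ax":0,"ay":0,"az":0},{"grip":0,"tx":12,"ty":-10,"tz":0,"ax":0,"ay":0,"az":0},{"grip":0,"tx":15,"ty":-12.6,"tz":0,"ax":0,"ay":0,"az":0}]'

```text
time: 0.93
eef_pos: [458.4, 347.2, 252.9]
ee_rot: [-0.0, -0.047, 0.999, -0.0]
ft_force: [-0.6, 0.5, -0.1]
opening: -0.2
grasp_force: 0.0
```

Call:
arm_command --increments '[{"grip":0,"tx":3.2,"ty":-2.7,"tz":0,"ax":0,"ay":0,"az":0},{"grip":0,"tx":6.3,"ty":-5.4,"tz":0,"ax":0,"ay":0,"az":0},{"grip":0,"tx":6.3,"ty":-5.4,"tz":-3.5,"ax":0,"ay":0,"az":0},{"grip":0,"tx":6.3,"ty":-5.4,"tz":-7,"ax":0,"ay":0,"az":0},{"grip":0,"tx":6.3,"ty":-5.4,"tz":-10.5,"ax":0,"ay":0,"az":0}]'

```text
time: 1.35
eef_pos: [521.8, 294.0, 147.5]
ee_rot: [0.001, -0.046, 0.999, 0.0]
ft_force: [-0.1, 0.6, -0.6]
opening: 0.1
grasp_force: 0.0
```

```bash
python3 - <<'E'
from h import *
f=ctrl.grab_frame("top"); np.savez("t1.npz",**f); crop(f,180,100,400,300,3.5*.8,"pics/c2.png"); o=ctrl.get_obs(); print(o["eef_pos"],o["opening"])
E
```

```text
[516.00252716 291.86102656 138.96836374] -0.2230462548116439
```

View pics/c2.png

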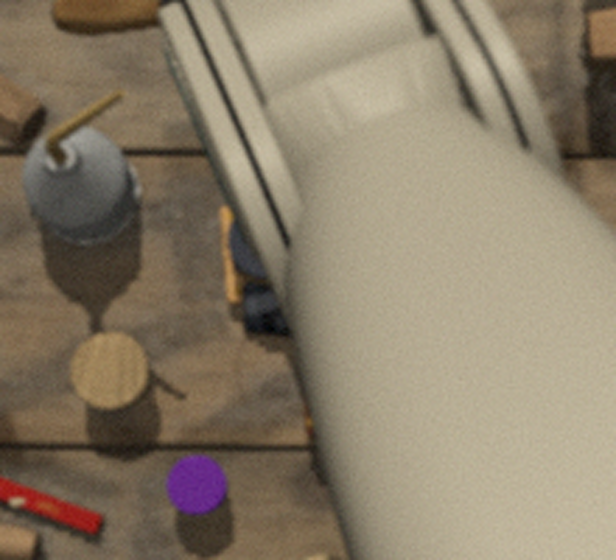

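The arm hides the gauge in the top view, and only the can and a wide bung are visible. I'll let it settle, lower it, and check with the scene camera.

Call:
arm_command --increments '[{"grip":0,"tx":0,"ty":0,"tz":-2.5,"ax":0,"ay":0,"az":0},{"grip":0,"tx":0,"ty":0,"tz":-5,"ax":0,"ay":0,"az":0},{"grip":0,"tx":0,"ty":0,"tz":-7,"ax":0,"ay":0,"az":0},{"grip":0,"tx":0,"ty":0,"tz":-7.6,"ax":0,"ay":0,"az":0},{"grip":0,"tx":0,"ty":0,"tz":-7.6,"ax":0,"ay":0,"az":0}]'

```text
time: 1.82
eef_pos: [518.7, 294.2, 70.7]
ee_rot: [-0.002, -0.047, 0.999, -0.001]
ft_force: [-0.4, 0.5, 0.4]
opening: -0.3
grasp_force: 0.0
```

```bash
python3 - <<'E'
from h import *
f=ctrl.grab_frame("scene"); np.savez("s1.npz",**f); crop(f,270,150,430,290,4,"pics/c3.png"); o=ctrl.get_obs(); print(o["eef_pos"],o["ft_force"])
E
```

```text
[520.08958342 294.76626299  72.32958193] [ 0.20934877 -0.29258735  0.45700067]
```

View pics/c3.png

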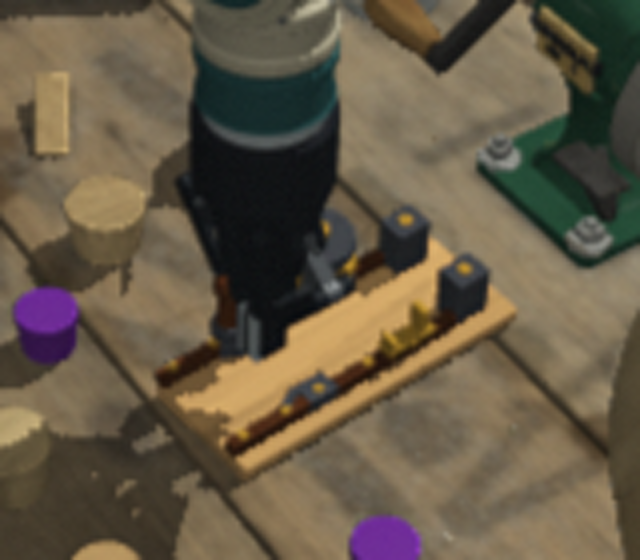

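The fingers stand at crop (260,330), on the lane side of the knob at (225,300), so I can push the latch open.

Call:
arm_command --increments '[{"grip":0,"tx":-0.1,"ty":0.8,"tz":0,"ax":0,"ay":0,"az":0},{"grip":0,"tx":-0.2,"ty":1.6,"tz":0,"ax":0,"ay":0,"az":0},{"grip":0,"tx":-0.2,"ty":2.2,"tz":0,"ax":0,"ay":0,"az":0},{"grip":0,"tx":-0.3,"ty":2.8,"tz":0,"ax":0,"ay":0,"az":0},{"grip":0,"tx":-0.3,"ty":3.1,"tz":0,"ax":0,"ay":0,"az":0}]'

```text
time: 2.28
eef_pos: [517.7, 327.2, 73.1]
ee_rot: [0.001, -0.048, 0.999, 0.0]
ft_force: [-0.6, -1.1, 0.7]
opening: -0.1
grasp_force: 0.8
```

Call:
arm_command --increments '[{"grip":0,"tx":0,"ty":0.1,"tz":0,"ax":0,"ay":0,"az":0},{"grip":0,"tx":0,"ty":0.2,"tz":0,"ax":0,"ay":0,"az":0},{"grip":0,"tx":0,"ty":0.2,"tz":0,"ax":0,"ay":0,"az":0}]'

```text
time: 2.53
eef_pos: [518.0, 328.3, 72.6]
ee_rot: [0.0, -0.047, 0.999, 0.0]
ft_force: [-0.4, -0.3, 0.1]
opening: -0.3
grasp_force: 0.1
```

```bash
python3 - <<'E'
from h import *
f=ctrl.grab_frame("scene"); np.savez("s2.npz",**f); crop(f,270,150,430,290,4,"pics/c4.png"); o=ctrl.get_obs(); print(o["eef_pos"],o["ft_force"])
E
```

```text
[517.94933714 328.2685917   72.53176855] [-0.02527252  0.82937127 -0.30778315]
```

View pics/c4.png

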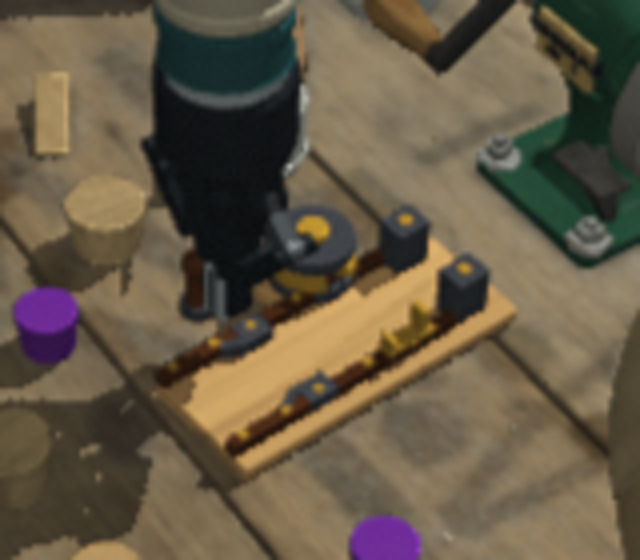

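The knob is now at crop (198,285), outside the left rail. I'll back off and go to the small bung.

Call:
arm_command --increments '[{"grip":0,"tx":0.1,"ty":-1,"tz":1,"ax":0,"ay":0,"az":0},{"grip":0,"tx":0.1,"ty":-1,"tz":4.5,"ax":0,"ay":0,"az":0},{"grip":0.3,"tx":-1.5,"ty":-2,"tz":7.5,"ax":0,"ay":0,"az":0},{"grip":0.7,"tx":-5,"ty":-4,"tz":7.5,"ax":0,"ay":0,"az":0},{"grip":0.7,"tx":-8,"ty":-6.2,"tz":7.5,"ax":0,"ay":0,"az":0}]'

```text
time: 3.0
eef_pos: [439.6, 266.2, 150.8]
ee_rot: [0.003, -0.047, 0.999, 0.001]
ft_force: [-0.2, -0.8, -0.6]
opening: 35.8
grasp_force: 0.0
```

Call:
arm_command --increments '[{"grip":0.7,"tx":-3,"ty":-2.2,"tz":0,"ax":0,"ay":0,"az":0},{"grip":0.7,"tx":-6.1,"ty":-4.5,"tz":0,"ax":0,"ay":0,"az":0},{"grip":0.7,"tx":-6.1,"ty":-4.5,"tz":-2,"ax":0,"ay":0,"az":0},{"grip":0.7,"tx":-6.1,"ty":-4.5,"tz":-4,"ax":0,"ay":0,"az":0},{"grip":0.7,"tx":-6.1,"ty":-4.5,"tz":-4,"ax":0,"ay":0,"az":0}]'

```text
time: 3.42
eef_pos: [373.7, 218.9, 105.4]
ee_rot: [-0.002, -0.047, 0.999, -0.001]
ft_force: [-0.4, 0.4, -0.2]
opening: 59.6
grasp_force: 0.0
```

```bash
python3 - <<'E'
from h import *
o=ctrl.get_obs(); print(o["eef_pos"],o["opening"])
f=ctrl.grab_frame("scene"); np.savez("s3.npz",**f)
t=ctrl.grab_frame("top"); np.savez("t3.npz",**t)
a=cv2.resize(f["image"][200:400,200:400,::-1],None,fx=2,fy=2,interpolation=2);b=cv2.resize(t["image"][140:340,220:420,::-1],None,fx=2,fy=2,interpolation=2)
cv2.imwrite("pics/c5.png",np.hstack([a,b]))
E
```

```text
[373.72900303 218.94338968 105.43603976] 59.55868734619258
```

View pics/c5.png

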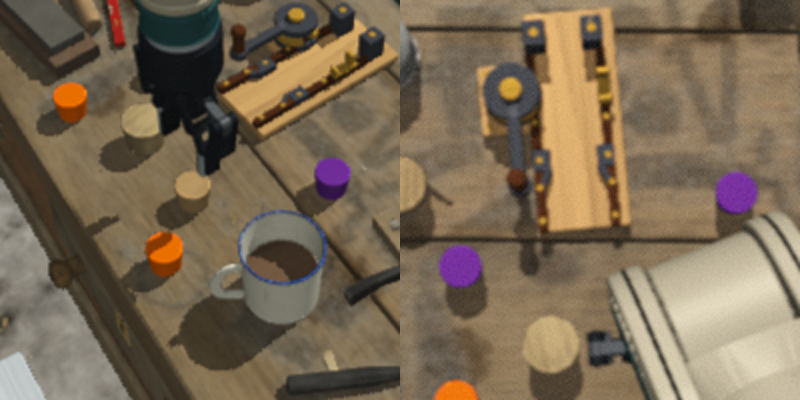

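The latch now lies parallel to the lane, clear of it, and the gripper is over the small bung. I'll lower it and grip.

Call:
arm_command --increments '[{"grip":0.7,"tx":0,"ty":0,"tz":-2.5,"ax":0,"ay":0,"az":0},{"grip":0.7,"tx":0,"ty":0,"tz":-5,"ax":0,"ay":0,"az":0},{"grip":0.7,"tx":0,"ty":0,"tz":-6.8,"ax":0,"ay":0,"az":0},{"grip":0.7,"tx":0,"ty":0,"tz":-7.3,"ax":0,"ay":0,"az":0},{"grip":0.7,"tx":0,"ty":0,"tz":-7.3,"ax":0,"ay":0,"az":0}]'

```text
time: 3.93
eef_pos: [376.6, 220.8, 34.0]
ee_rot: [-0.001, -0.047, 0.999, -0.0]
ft_force: [-1.3, -0.6, 0.6]
opening: 59.6
grasp_force: 0.0
```

Call:
arm_command --increments '[{"grip":0.55,"tx":0,"ty":0,"tz":0,"ax":0,"ay":0,"az":0},{"grip":0.45,"tx":0,"ty":0,"tz":0,"ax":0,"ay":0,"az":0},{"grip":0.35,"tx":0,"ty":0,"tz":0,"ax":0,"ay":0,"az":0},{"grip":0.3,"tx":0,"ty":0,"tz":0,"ax":0,"ay":0,"az":0},{"grip":0.3,"tx":0,"ty":0,"tz":0,"ax":0,"ay":0,"az":0}]'

```text
time: 4.35
eef_pos: [378.3, 221.5, 36.2]
ee_rot: [0.002, -0.047, 0.999, 0.001]
ft_force: [-0.6, -1.1, 5.6]
opening: 35.2
grasp_force: 59.5
```

Call:
arm_command --increments '[{"grip":0.3,"tx":0,"ty":0,"tz":1.5,"ax":0,"ay":0,"az":0},{"grip":0.3,"tx":0,"ty":0,"tz":4,"ax":0,"ay":0,"az":0},{"grip":0.3,"tx":0,"ty":0,"tz":6,"ax":0,"ay":0,"az":0},{"grip":0.3,"tx":0,"ty":0,"tz":6,"ax":0,"ay":0,"az":0},{"grip":0.3,"tx":0,"ty":0,"tz":6,"ax":0,"ay":0,"az":0}]'

```text
time: 4.77
eef_pos: [378.5, 221.6, 96.4]
ee_rot: [0.003, -0.047, 0.999, 0.001]
ft_force: [-0.4, 0.2, 0.2]
opening: 35.5
grasp_force: 59.9
```

```bash
python3 - <<'E'
from h import *
o=ctrl.get_obs(); print(o["eef_pos"],o["opening"],o["ft_force"])
f=ctrl.grab_frame("scene"); np.savez("s4.npz",**f)
crop(f,200,160,400,310,4,"pics/c6.png")
E
```

```text
[378.46389526 221.62154443  96.38356104] 35.54768999286352 [-0.37880246  0.1697986   0.22936396]
```

View pics/c6.png

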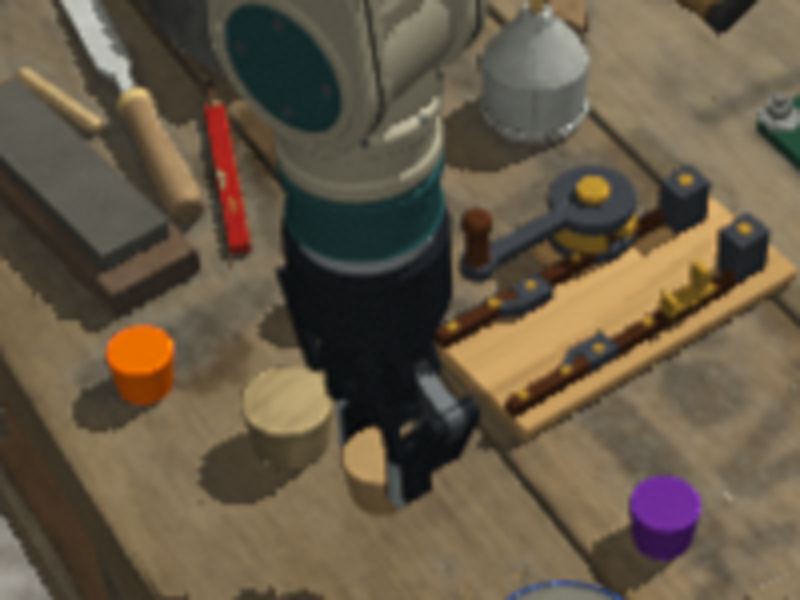

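The small bung is held upright at crop (375,465). The lane is clear, with the knob at (475,235). I'll carry the bung over the mouth.

Call:
arm_command --increments '[{"grip":0.3,"tx":2.5,"ty":1.6,"tz":0,"ax":0,"ay":0,"az":0},{"grip":0.3,"tx":5.5,"ty":3.5,"tz":0,"ax":0,"ay":0,"az":0},{"grip":0.3,"tx":8.5,"ty":5.4,"tz":0,"ax":0,"ay":0,"az":0},{"grip":0.3,"tx":11,"ty":7,"tz":0,"ax":0,"ay":0,"az":0},{"grip":0.3,"tx":12.2,"ty":7.8,"tz":0,"ax":0,"ay":0,"az":0}]'

```text
time: 5.23
eef_pos: [501.6, 300.6, 93.4]
ee_rot: [0.001, -0.047, 0.999, 0.0]
ft_force: [1.0, -0.1, -0.5]
opening: 35.5
grasp_force: 59.9
```

Call:
arm_command --increments '[{"grip":0.3,"tx":0,"ty":0,"tz":-1,"ax":0,"ay":0,"az":0},{"grip":0.3,"tx":0,"ty":0,"tz":-2.5,"ax":0,"ay":0,"az":0},{"grip":0.3,"tx":0,"ty":0,"tz":-3,"ax":0,"ay":0,"az":0},{"grip":0.3,"tx":0,"ty":0,"tz":-3,"ax":0,"ay":0,"az":0}]'

```text
time: 5.57
eef_pos: [494.6, 296.9, 60.9]
ee_rot: [-0.004, -0.047, 0.999, -0.002]
ft_force: [0.5, -0.1, -1.3]
opening: 35.6
grasp_force: 59.9
```

```bash
cat > m.py <<'E'
from h import *
np.set_printoptions(precision=1,suppress=True)
O=np.array([580.4,306.79]);y=.0967;ex=np.array([np.cos(y),np.sin(y)]);ey=np.array([-ex[1],ex[0]])
o=ctrl.get_obs(); p=o["eef_pos"]; print("tcp",p,"loc",(p[:2]-O)@ex,(p[:2]-O)@ey,o["ft_force"],o["opening"])
f=ctrl.grab_frame("scene"); w=pts(f); hsv=cv2.cvtColor(f["image"],cv2.COLOR_RGB2HSV)
L=np.stack([(w[...,:2]-O)@ex,(w[...,:2]-O)@ey,w[...,2]],-1)
lp=(p[:2]-O)@ex,(p[:2]-O)@ey
wood=(hsv[...,0]>9)&(hsv[...,0]<25)&(hsv[...,1]>70)&(hsv[...,2]>50)
m=wood&(abs(L[...,0]-lp[0])<32)&(abs(L[...,1]-lp[1])<25)&(L[...,2]>15)&(L[...,2]<p[2]+8)
P=L[m];print(len(P)); 
zt=np.percentile(P[:,2],97);print("ztop",zt,"zmin",P[:,2].min()); T=P[P[:,2]>zt-5]; print("top x",T[:,0].min(),T[:,0].max(),"y",T[:,1].min(),T[:,1].max(), "all x min",np.percentile(P[:,0],2), "max",np.percentile(P[:,0],98))
E
python3 m.py
```

```text
tcp [494.6 296.9  60.9] loc -86.31766478879297 -1.5297145864978354 [ 0.5 -0.1 -1.3] 35.62464476472028
204
ztop 58.12192206235815 zmin 15.094107345320026
top x -109.04412098189312 -79.5731662799197 y -21.771528585854774 17.41830528413312 all x min -109.12482442518474 max -59.74635521579112
```

Call:
arm_command --increments '[{"grip":0.3,"tx":0,"ty":0,"tz":0,"ax":0,"ay":0,"az":0},{"grip":0.3,"tx":0,"ty":0,"tz":-0.5,"ax":0,"ay":0,"az":0},{"grip":0.3,"tx":0,"ty":0,"tz":-1,"ax":0,"ay":0,"az":0},{"grip":0.3,"tx":0,"ty":0,"tz":-1.4,"ax":0,"ay":0,"az":0},{"grip":0.3,"tx":0,"ty":0,"tz":-1.6,"ax":0,"ay":0,"az":0}]'

```text
time: 6.03
eef_pos: [498.8, 299.5, 50.2]
ee_rot: [0.0, -0.048, 0.999, 0.001]
ft_force: [-7.9, -4.3, 23.4]
opening: 35.4
grasp_force: 59.3
```

Call:
arm_command --increments '[{"grip":0.3,"tx":0,"ty":0,"tz":0,"ax":0,"ay":0,"az":0},{"grip":0.3,"tx":0,"ty":0,"tz":0,"ax":0,"ay":0,"az":0}]'

```text
time: 6.2
eef_pos: [498.8, 299.6, 50.5]
ee_rot: [0.0, -0.048, 0.999, 0.001]
ft_force: [-5.4, -1.3, 11.9]
opening: 35.7
grasp_force: 59.5
```

```bash
python3 m.py
```

```text
tcp [498.8 299.6  50.5] loc -81.90103746406399 0.7153683624342566 [-5.4 -1.3 11.9] 35.66578632645144
201
ztop 47.464400120096 zmin 15.044294809726125
top x -107.81447517776384 -76.34128117441446 y -19.008749849953848 18.616860891254284 all x min -105.13987111897882 max -58.97069399520005
```

Call:
arm_command --increments '[{"grip":0.4,"tx":0,"ty":0,"tz":0.2,"ax":0,"ay":0,"az":0},{"grip":0.5,"tx":0,"ty":0,"tz":0.2,"ax":0,"ay":0,"az":0},{"grip":0.55,"tx":0,"ty":0,"tz":0.2,"ax":0,"ay":0,"az":0},{"grip":0.55,"tx":0,"ty":0,"tz":0.2,"ax":0,"ay":0,"az":0},{"grip":0.55,"tx":0,"ty":0,"tz":1,"ax":0,"ay":0,"az":0}]'

```text
time: 6.67
eef_pos: [497.2, 298.1, 56.7]
ee_rot: [-0.001, -0.047, 0.999, -0.001]
ft_force: [0.4, -0.6, -0.4]
opening: 47.1
grasp_force: 0.0
```

Call:
arm_command --increments '[{"grip":0.55,"tx":0,"ty":0,"tz":2,"ax":0,"ay":0,"az":0},{"grip":0.55,"tx":0,"ty":0,"tz":4,"ax":0,"ay":0,"az":0},{"grip":0.3,"tx":-2.5,"ty":-0.2,"tz":6,"ax":0,"ay":0,"az":0},{"grip":0,"tx":-5.5,"ty":-0.5,"tz":6,"ax":0,"ay":0,"az":0},{"grip":0,"tx":-6.5,"ty":-0.6,"tz":6,"ax":0,"ay":0,"az":0}]'

```text
time: 7.08
eef_pos: [431.1, 292.4, 119.2]
ee_rot: [-0.0, -0.047, 0.999, -0.0]
ft_force: [-1.4, -1.0, -1.0]
opening: 11.4
grasp_force: 0.0
```

```bash
python3 m.py | head -1; python3 - <<'E'
from h import *
np.set_printoptions(precision=1,suppress=True)
O=np.array([580.4,306.79]);y=.0967;ex=np.array([np.cos(y),np.sin(y)]);ey=np.array([-ex[1],ex[0]])
f=ctrl.grab_frame("scene"); crop(f,240,170,400,290,5,"pics/c7.png"); w=pts(f)
L=np.stack([(w[...,:2]-O)@ex,(w[...,:2]-O)@ey,w[...,2]],-1)
m=(abs(L[...,0]+80)<45)&(abs(L[...,1])<27)&(L[...,2]>36)&(L[...,2]<48)
P=L[m]; print(len(P),P.mean(0),P.min(0),P.max(0)); v,u=np.nonzero(m); p=ray(f,u.mean(),v.mean(),42); print((p[:2]-O)@ex,(p[:2]-O)@ey)
E
```

```text
tcp [431.1 292.4 119.2] loc -150.0205945222532 0.10213167610075935 [-1.4 -1.  -1. ] 11.436455343049001
192 [-88.8  -1.3  41.9] [-106.1  -19.6   36. ] [-67.8  19.   46.7]
-88.9342452584163 -1.4969571356935738
```

View pics/c7.png

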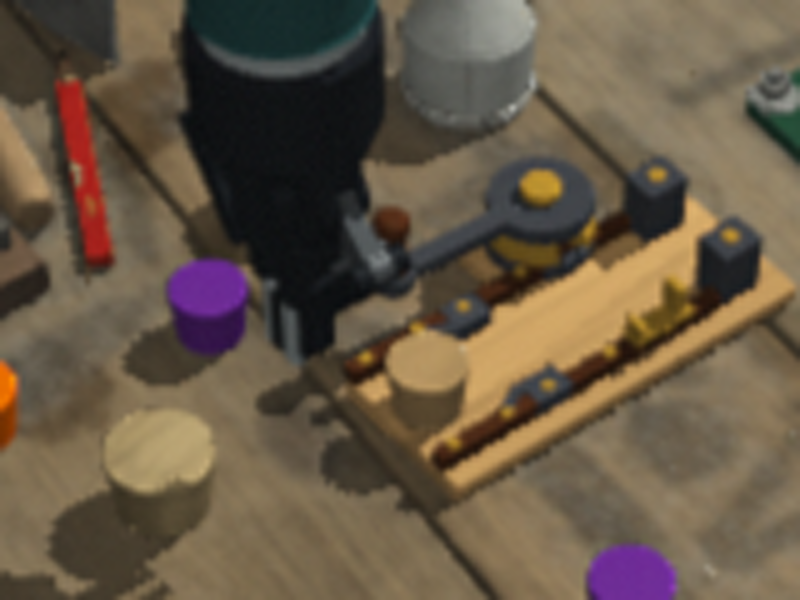

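The bung stands upright in the mouth at x≈-89, y≈-1. I'll tilt the tool 10° so the fingertips push low, and lower it behind the bung.

Call:
arm_command --increments '[{"grip":0,"tx":0,"ty":0,"tz":-1.5,"ax":0.5,"ay":-5,"az":0},{"grip":0,"tx":0,"ty":0,"tz":-4.5,"ax":1,"ay":-10,"az":0},{"grip":0,"tx":0,"ty":0,"tz":-6.8,"ax":1,"ay":-10,"az":0},{"grip":0,"tx":0,"ty":0,"tz":-7.6,"ax":1,"ay":-10,"az":0},{"grip":0,"tx":0,"ty":0,"tz":-7.6,"ax":1,"ay":-10,"az":0}]'

```text
time: 7.6
eef_pos: [432.4, 291.8, 39.7]
ee_rot: [0.085, -0.047, 0.995, 0.003]
ft_force: [0.2, 0.1, -0.2]
opening: -0.7
grasp_force: 0.0
```

Call:
arm_command --increments '[{"grip":0,"tx":0,"ty":0,"tz":0,"ax":0,"ay":0,"az":0},{"grip":0,"tx":1,"ty":0.1,"tz":0,"ax":0,"ay":0,"az":0},{"grip":0,"tx":2,"ty":0.2,"tz":0,"ax":0,"ay":0,"az":0},{"grip":0,"tx":2.5,"ty":0.2,"tz":0,"ax":0,"ay":0,"az":0},{"grip":0,"tx":2.5,"ty":0.2,"tz":0,"ax":0,"ay":0,"az":0}]'

```text
time: 8.02
eef_pos: [462.6, 295.9, 44.2]
ee_rot: [0.09, -0.046, 0.995, 0.006]
ft_force: [0.7, -0.5, 0.2]
opening: -0.0
grasp_force: 0.0
```

```bash
cat > b.py <<'E'
from h import *
np.set_printoptions(precision=1,suppress=True)
O=np.array([580.4,306.79]);y=.0967;ex=np.array([np.cos(y),np.sin(y)]);ey=np.array([-ex[1],ex[0]])
o=ctrl.get_obs();p=o["eef_pos"];print("t",o["time"],"loc",(p[:2]-O)@ex,(p[:2]-O)@ey,p[2],o["ft_force"],o["opening"])
f=ctrl.grab_frame("scene"); np.savez("b.npz",**f); w=pts(f); hsv=cv2.cvtColor(f["image"],cv2.COLOR_RGB2HSV)
wood=(hsv[...,0]>9)&(hsv[...,0]<25)&(hsv[...,1]>70)&(hsv[...,2]>60)
L=np.stack([(w[...,:2]-O)@ex,(w[...,:2]-O)@ey,w[...,2]],-1)
m=wood&(abs(L[...,0]+25)<90)&(abs(L[...,1])<24)&(L[...,2]>36)&(L[...,2]<48)
n,l,s,c=cv2.connectedComponentsWithStats(m.astype(np.uint8))
for k in range(1,n):
    if s[k,4]>15: P=L[l==k]; q=ray(f,*c[k],42); print(s[k,4],"z",P[:,2].mean(),"ctr",(q[:2]-O)@ex,(q[:2]-O)@ey,P.min(0),P.max(0))
E
python3 b.py
```

```text
t 8.0167 loc -118.31525019459708 0.5839708792538438 44.175877813352315 [ 0.7 -0.5  0.2] -0.01310519430278328
79 z 41.8317782960199 ctr -80.53748135634294 -4.67315747358086 [-99.7 -18.6  36.5] [-68.   17.4  45.5]
```

Call:
arm_command --increments '[{"grip":0,"tx":0.8,"ty":0.1,"tz":0,"ax":0,"ay":0,"az":0},{"grip":0,"tx":1.6,"ty":0.15,"tz":0,"ax":0,"ay":0,"az":0},{"grip":0,"tx":2.4,"ty":0.25,"tz":0,"ax":0,"ay":0,"az":0},{"grip":0,"tx":3.2,"ty":0.3,"tz":0,"ax":0,"ay":0,"az":0},{"grip":0,"tx":4,"ty":0.4,"tz":0,"ax":0,"ay":0,"az":0}]'

```text
time: 8.48
eef_pos: [499.5, 298.9, 42.3]
ee_rot: [0.088, -0.047, 0.995, 0.005]
ft_force: [0.6, 0.6, -0.6]
opening: 0.1
grasp_force: 0.1
```

```bash
python3 b.py
```

```text
t 8.4833 loc -81.25782787501176 -0.046379697018577026 42.327873955851004 [ 0.6  0.6 -0.6] 0.09630864288083202
51 z 41.31249095281606 ctr -43.89410541082496 -5.808493335959718 [-61.8 -19.6  36.4] [-30.7  16.1  45.1]
```

Call:
arm_command --increments '[{"grip":0,"tx":0.8,"ty":0.1,"tz":0,"ax":0,"ay":0,"az":0},{"grip":0,"tx":1.6,"ty":0.15,"tz":0,"ax":0,"ay":0,"az":0},{"grip":0,"tx":2.4,"ty":0.25,"tz":0,"ax":0,"ay":0,"az":0},{"grip":0,"tx":3.2,"ty":0.3,"tz":0,"ax":0,"ay":0,"az":0},{"grip":0,"tx":4,"ty":0.4,"tz":0,"ax":0,"ay":0,"az":0}]'

```text
time: 8.95
eef_pos: [539.4, 302.9, 42.3]
ee_rot: [0.088, -0.047, 0.995, 0.005]
ft_force: [-0.1, 0.5, -0.4]
opening: 0.3
grasp_force: 0.1
```

```bash
python3 b.py
```

```text
t 8.95 loc -41.1859528672982 0.05437039674355715 42.30346131198595 [-0.1  0.5 -0.4] 0.31504483669324246
18 z 40.6073745308085 ctr -12.736141471629962 -17.742245921423653 [-22.9 -21.4  37. ] [ -1.3 -13.7  45.6]
```

Call:
arm_command --increments '[{"grip":0,"tx":0.8,"ty":0.1,"tz":0,"ax":0,"ay":0,"az":0},{"grip":0,"tx":1.6,"ty":0.15,"tz":0,"ax":0,"ay":0,"az":0},{"grip":0,"tx":2.4,"ty":0.25,"tz":0,"ax":0,"ay":0,"az":0},{"grip":0,"tx":3.2,"ty":0.3,"tz":0,"ax":0,"ay":0,"az":0},{"grip":0,"tx":4,"ty":0.4,"tz":0,"ax":0,"ay":0,"az":0}]'

```text
time: 9.42
eef_pos: [579.4, 306.9, 42.3]
ee_rot: [0.088, -0.047, 0.995, 0.005]
ft_force: [-0.3, 0.5, -0.1]
opening: 0.3
grasp_force: 0.1
```

Call:
arm_command --increments '[{"grip":0,"tx":0.5,"ty":0.05,"tz":0,"ax":0,"ay":0,"az":0},{"grip":0,"tx":0.9,"ty":0.1,"tz":0,"ax":0,"ay":0,"az":0},{"grip":0,"tx":1.2,"ty":0.1,"tz":0,"ax":0,"ay":0,"az":0},{"grip":0,"tx":1.5,"ty":0.15,"tz":0,"ax":0,"ay":0,"az":0},{"grip":0,"tx":1.7,"ty":0.15,"tz":0,"ax":0,"ay":0,"az":0}]'

```text
time: 9.83
eef_pos: [595.7, 308.3, 42.3]
ee_rot: [0.087, -0.047, 0.995, 0.005]
ft_force: [-0.2, -0.4, 0.1]
opening: -0.2
grasp_force: 0.1
```

```bash
python3 b.py
```

```text
t 9.8333 loc 15.370905422729244 0.0737106124896143 42.2743793244075 [-0.2 -0.4  0.1] -0.23262268430601293
20 z 40.569373220616555 ctr 47.5259617859567 -17.76709243759284 [ 35.3 -19.7  36.4] [ 64.1 -14.3  44.9]
```

Call:
arm_command --increments '[{"grip":0,"tx":0.15,"ty":0,"tz":0,"ax":0,"ay":0,"az":0},{"grip":0,"tx":0.3,"ty":0,"tz":0,"ax":0,"ay":0,"az":0},{"grip":0,"tx":0.4,"ty":0,"tz":0,"ax":0,"ay":0,"az":0},{"grip":0,"tx":0.4,"ty":0,"tz":0,"ax":0,"ay":0,"az":0}]'

```text
time: 10.22
eef_pos: [597.3, 308.4, 41.8]
ee_rot: [0.085, -0.047, 0.995, 0.005]
ft_force: [-5.7, 0.6, 3.7]
opening: 0.0
grasp_force: 2.7
```

The no-go gap stopped it, with 5.7 N of force. I'll back off and check the bung and the knob.

Call:
arm_command --increments '[{"grip":0,"tx":-1.5,"ty":-0.15,"tz":0,"ax":0,"ay":0,"az":0},{"grip":0,"tx":-4,"ty":-0.4,"tz":0,"ax":0,"ay":0,"az":0},{"grip":0,"tx":-5,"ty":-0.5,"tz":2.5,"ax":-0.5,"ay":5,"az":0},{"grip":0,"tx":-6,"ty":-0.6,"tz":6,"ax":-1,"ay":10,"az":0},{"grip":0,"tx":-8,"ty":-0.8,"tz":9,"ax":-1,"ay":10,"az":0}]'

```text
time: 10.63
eef_pos: [521.8, 300.2, 132.7]
ee_rot: [-0.0, -0.046, 0.999, -0.0]
ft_force: [1.7, 1.5, 1.5]
opening: -0.1
grasp_force: 0.0
```

```bash
cat >> b.py <<'E'
t=dict(np.load("t3.npz")); z=np.nan_to_num(pts(t)[...,2]); q=((z>65)&(z<90)); q[:200]=0;q[250:]=0;q[:,:265]=0;q[:,310:]=0
v,u=np.nonzero(q); k=ray(t,u.mean(),v.mean(),77); print("knob",len(u),(k[:2]-O)@ex,(k[:2]-O)@ey)
m=wood&(L[...,0]<58)&(L[...,0]>0)&(abs(L[...,1])<24)&(L[...,2]>36)&(L[...,2]<48); P=L[m];v,u=np.nonzero(m);k=ray(f,u.mean(),v.mean(),42);print("bung",len(P),P.mean(0),P.min(0),P.max(0),(k[:2]-O)@ex,(k[:2]-O)@ey)
E
python3 b.py
```

```text
t 10.6333 loc -58.92786071659327 -0.9117105530388994 132.65695405444174 [1.7 1.5 1.5] -0.050852347622947956
172 z 41.88545492849683 ctr 45.05276693336534 -1.9383816194244705 [ 28.2 -18.4  36.4] [63.8 19.3 47.3]
knob 89 -63.995377194990375 49.08761888906757
bung 151 [43.  -1.8 41.9] [ 28.2 -18.4  36.5] [57.9 19.3 47.3] 42.920909825901134 -1.9816192574305629
```

```bash
python3 - <<'E'
from h import *
print(ctrl.get_obs()["q"])
O=np.array([580.4,306.79]);y=.0967;ex=np.array([np.cos(y),np.sin(y)]);ey=np.array([-ex[1],ex[0]])
W=lambda a,b:O+a*ex+b*ey
s=W(-86,72);print(s)
for th in np.arange(0,1.66,.1): print(round(th,2),np.round((W(21-85*np.cos(th)-15,50-85*np.sin(th)+15)-s)/10,2))
E
```

```text
[ 4.17334503e-01  3.12378271e-01 -2.29284373e-01  1.02291051e+00
  6.00528203e-04  3.22876059e-01]
[487.85022074 370.15038478]
0.0 [ 0.76 -0.63]
0.1 [ 0.89 -1.47]
0.2 [ 1.1  -2.29]
0.3 [ 1.38 -3.09]
0.4 [ 1.75 -3.86]
0.5 [ 2.19 -4.58]
0.6 [ 2.71 -5.26]
0.7 [ 3.28 -5.89]
0.8 [ 3.92 -6.45]
0.9 [ 4.61 -6.95]
1.0 [ 5.34 -7.37]
1.1 [ 6.12 -7.72]
1.2 [ 6.92 -7.99]
1.3 [ 7.75 -8.18]
1.4 [ 8.6  -8.29]
1.5 [ 9.44 -8.31]
1.6 [10.29 -8.24]
```

Call:
arm_command --increments '[{"grip":0,"tx":-1,"ty":2.3,"tz":0,"ax":0,"ay":0,"az":0},{"grip":0,"tx":-2.2,"ty":4.8,"tz":0,"ax":0,"ay":0,"az":0},{"grip":0,"tx":-3.2,"ty":7,"tz":0,"ax":0,"ay":0,"az":0}]'

```text
time: 10.93
eef_pos: [487.6, 371.2, 133.0]
ee_rot: [0.001, -0.047, 0.999, 0.0]
ft_force: [0.1, -0.7, 0.3]
opening: 0.2
grasp_force: 0.0
```

Call:
arm_command --increments '[{"grip":0,"tx":0,"ty":0,"tz":0,"ax":0,"ay":0,"az":7},{"grip":0,"tx":0,"ty":0,"tz":0,"ax":0,"ay":0,"az":14},{"grip":0,"tx":0,"ty":0,"tz":0,"ax":0,"ay":0,"az":21},{"grip":0,"tx":0,"ty":0,"tz":0,"ax":0,"ay":0,"az":28},{"grip":0,"tx":0,"ty":0,"tz":0,"ax":0,"ay":0,"az":35}]'

```text
time: 11.35
eef_pos: [487.6, 370.5, 132.2]
ee_rot: [0.0, -0.348, 0.937, -0.0]
ft_force: [0.1, -0.9, -0.5]
opening: -0.1
grasp_force: 0.0
```

Call:
arm_command --increments '[{"grip":0,"tx":0,"ty":0,"tz":-2,"ax":0,"ay":0,"az":5},{"grip":0,"tx":0,"ty":0,"tz":-4,"ax":0,"ay":0,"az":10},{"grip":0,"tx":0,"ty":0,"tz":-5.5,"ax":0,"ay":0,"az":10},{"grip":0,"tx":0,"ty":0,"tz":-6,"ax":0,"ay":0,"az":10},{"grip":0,"tx":0,"ty":0,"tz":-6,"ax":0,"ay":0,"az":10}]'

```text
time: 11.77
eef_pos: [486.3, 369.5, 70.5]
ee_rot: [-0.002, -0.426, 0.905, -0.0]
ft_force: [-0.4, 0.5, 0.2]
opening: -0.0
grasp_force: 0.0
```

Call:
arm_command --increments '[{"grip":0,"tx":0.75,"ty":-0.65,"tz":0,"ax":0,"ay":0,"az":0},{"grip":0,"tx":0.9,"ty":-1.5,"tz":0,"ax":0,"ay":0,"az":0},{"grip":0,"tx":1.1,"ty":-2.3,"tz":0,"ax":0,"ay":0,"az":0},{"grip":0,"tx":1.4,"ty":-3.1,"tz":0,"ax":0,"ay":0,"az":0},{"grip":0,"tx":1.75,"ty":-3.9,"tz":0,"ax":0,"ay":0,"az":0}]'

```text
time: 12.18
eef_pos: [503.5, 330.6, 72.6]
ee_rot: [-0.001, -0.426, 0.905, 0.001]
ft_force: [-3.9, 0.2, -1.7]
opening: 0.2
grasp_force: 1.7
```

Call:
arm_command --increments '[{"grip":0,"tx":0.45,"ty":-0.7,"tz":0,"ax":0,"ay":0,"az":0},{"grip":0,"tx":0.95,"ty":-1.4,"tz":0,"ax":0,"ay":0,"az":0},{"grip":0,"tx":1.55,"ty":-2.0,"tz":0,"ax":0,"ay":0,"az":0},{"grip":0,"tx":2.2,"ty":-2.6,"tz":0,"ax":0,"ay":0,"az":0},{"grip":0,"tx":2.85,"ty":-3.1,"tz":0,"ax":0,"ay":0,"az":0}]'

```text
time: 12.6
eef_pos: [535.0, 299.7, 72.8]
ee_rot: [0.001, -0.426, 0.905, -0.0]
ft_force: [-2.3, 0.4, -0.2]
opening: -0.1
grasp_force: 1.0
```

```bash
cat > k.py <<'E'
from h import *
np.set_printoptions(precision=1,suppress=True)
O=np.array([580.4,306.79]);y=.0967;ex=np.array([np.cos(y),np.sin(y)]);ey=np.array([-ex[1],ex[0]])
o=ctrl.get_obs();p=o["eef_pos"];print("t",o["time"],"loc",(p[:2]-O)@ex,(p[:2]-O)@ey,p[2],o["ft_force"])
for n in("scene","top"):
    f=ctrl.grab_frame(n); np.savez("k_"+n+".npz",**f); w=pts(f); h=cv2.cvtColor(f["image"],cv2.COLOR_RGB2HSV)
    L=np.stack([(w[...,:2]-O)@ex,(w[...,:2]-O)@ey,w[...,2]],-1)
    m=((h[...,0]<14)&(h[...,1]>90)&(h[...,2]>25)&(L[...,2]>45)&(L[...,2]<85)&(abs(L[...,0]+10)<80)&(abs(L[...,1])<60))
    P=L[m]; print(n,"knob",len(P),P.mean(0) if len(P) else "", P[:,2].max() if len(P) else "")
    if len(P): print("theta",np.arctan2(-(P[:,1].mean()-50),-(P[:,0].mean()-21)))
E
python3 k.py
```

```text
t 12.6 loc -45.82296717951664 -2.6579220368960375 72.84407138944803 [-2.3  0.4 -0.2]
scene knob 83 [-34.9 -20.7  67.8] 84.95966951051912
theta 0.9021249373113899
top knob 0
```

The latch follows: about 0.90 rad as commanded. I'll finish the arc.

Call:
arm_command --increments '[{"grip":0,"tx":0.75,"ty":-0.4,"tz":0,"ax":0,"ay":0,"az":0},{"grip":0,"tx":1.5,"ty":-0.8,"tz":0,"ax":0,"ay":0,"az":0},{"grip":0,"tx":2.3,"ty":-1.05,"tz":0,"ax":0,"ay":0,"az":0},{"grip":0,"tx":3.15,"ty":-1.25,"tz":0,"ax":0,"ay":0,"az":0},{"grip":0,"tx":4,"ty":-1.35,"tz":0,"ax":0,"ay":0,"az":0}]'

```text
time: 13.12
eef_pos: [574.7, 286.6, 72.2]
ee_rot: [0.0, -0.426, 0.905, -0.0]
ft_force: [-0.6, 0.5, -0.1]
opening: -0.1
grasp_force: 0.1
```

Call:
arm_command --increments '[{"grip":0,"tx":0.5,"ty":0,"tz":0,"ax":0,"ay":0,"az":0},{"grip":0,"tx":0.85,"ty":0,"tz":0,"ax":0,"ay":0,"az":0},{"grip":0,"tx":1.2,"ty":0,"tz":0,"ax":0,"ay":0,"az":0},{"grip":0,"tx":1.5,"ty":0.05,"tz":0,"ax":0,"ay":0,"az":0},{"grip":0,"tx":1.5,"ty":0.05,"tz":0,"ax":0,"ay":0,"az":0}]'

```text
time: 13.53
eef_pos: [588.1, 287.6, 72.2]
ee_rot: [-0.001, -0.426, 0.905, 0.0]
ft_force: [-2.1, 1.0, 0.8]
opening: 0.0
grasp_force: 0.9
```

```bash
python3 k.py
```

```text
t 13.5333 loc 5.860093762637689 -19.854313745823298 72.15286489484306 [-2.1  1.   0.8]
scene knob 68 [ 17.5 -37.2  63.4] 76.33323522775913
theta 1.530534838635078
top knob 0
```

Call:
arm_command --increments '[{"grip":0,"tx":-1,"ty":0,"tz":0,"ax":0,"ay":0,"az":0},{"grip":0,"tx":-2,"ty":0,"tz":1,"ax":0,"ay":0,"az":0},{"grip":0,"tx":-4,"ty":0,"tz":4,"ax":0,"ay":0,"az":0},{"grip":0,"tx":-7,"ty":0,"tz":7,"ax":0,"ay":0,"az":0},{"grip":0,"tx":-10,"ty":0,"tz":10,"ax":0,"ay":0,"az":0}]'

```text
time: 14.05
eef_pos: [488.0, 286.9, 172.5]
ee_rot: [-0.0, -0.426, 0.905, -0.0]
ft_force: [-0.4, 0.7, 0.5]
opening: -0.2
grasp_force: 0.0
```

Call:
arm_command --increments '[{"grip":0,"tx":-3.5,"ty":0,"tz":1,"ax":0,"ay":0,"az":0},{"grip":0,"tx":-7,"ty":0,"tz":1,"ax":0,"ay":0,"az":0},{"grip":0,"tx":-10,"ty":0,"tz":1,"ax":0,"ay":0,"az":0},{"grip":0,"tx":-10,"ty":0,"tz":1,"ax":0,"ay":0,"az":0}]'

```text
time: 14.38
eef_pos: [382.5, 285.8, 181.3]
ee_rot: [-0.002, -0.427, 0.904, 0.0]
ft_force: [-0.2, -1.4, -0.7]
opening: 0.1
grasp_force: 0.0
```

```bash
python3 k.py; python3 b.py | tail -1; python3 - <<'E'
from h import *
f=dict(np.load("k_scene.npz")); crop(f,240,170,400,290,5,"pics/c8.png")
E
```

```text
t 14.3833 loc -198.99910574799782 -1.7381734022891067 181.32901851796808 [-0.2 -1.4 -0.7]
scene knob 70 [ 17.9 -37.6  63.8] 75.34916945703196
theta 1.535484938684689
top knob 85 [ 22.4 -34.4  69.4] 74.95104005141604
theta 1.5873846974836672
bung 121 [43.6  1.8 42.1] [ 11.8 -18.2  36.1] [58.  20.7 46.9] 43.62780921748603 1.8793134642806484
```

View pics/c8.png

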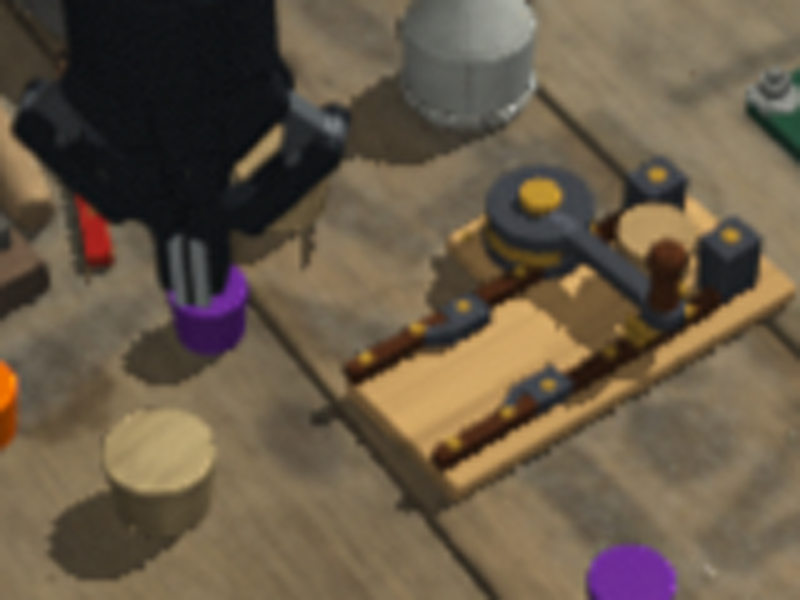

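The bar lies across the lane in the keeper with the knob at (665,275), dropped. The bung stands upright behind it at (655,235), and nothing touches the robot.

```bash
python3 -c "
from rig import ctrl
print(ctrl.hand_in())"
```

```text
the job is handed in; nothing more can be done
None
```

The job is handed in: the small bung went through the go gap, was stopped at the no-go gap (5.7 N), and stands upright behind the latch, which reads about 1.55 rad with the knob dropped; the hand-in gave no verdict.

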